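Mark a cheese and tally it

TASK

Mark the cheese in the marking stand: take the mallet and with it drive the sprung punch fully down, then stand the mallet back upright on its rubber pad and let go. Then count the cheese on the tally counter: swing its sprung lever all the way to the stop and release it so that it springs back home. Leave the other things on the bench where they are.

Things in the scene. Friction and masses are not known exactly. Their poses are not given: they have to be found in the camera images.
- stand: Marking stand, fixed: steel base 170 x 216 x 15 mm, a rounded tan cheese (164 mm across, 95 mm high) clamped on it, a post at each end (y = +-98 mm) and a flat bridge across them, 44 mm wide, top 163 mm above the bench. A sprung upright punch runs through the middle of the bridge. Origin: centre of the underside, directly below the punch; z up, y along the bridge.
- punch_top (a point): Centre of the flat top of the punch's steel striking head, a disc 52 mm across and 14 mm thick; 207 mm above the bench when up, 189 mm when fully down.
- punch (a joint): Travel of the punch in m: 0 up at rest, 0.018 fully down at its stop. The spring needs about 8 N at full travel and lifts it again.
- mallet: Wooden mallet, 0.4 kg, standing on one flat face of its head, handle level. Head: upright dark cylinder 62 mm across, 80 mm high, two steel bands. Handle: pale bar 24 mm wide, 28 mm high, from the head along the mallet's -x axis to 175 mm from the head's axis, centre line 40 mm above the origin. Origin: centre of the head's lower face; z up along the head.
- pad: Black rubber pad, fixed, 130 x 130 x 8 mm, the mallet's resting place. Origin: centre of its underside.
- counter: Tally counter, fixed: grey box 110 (x) x 130 (y) x 80 mm high with a window of four white drums on its front (-x) side and a lever on its top. Origin: centre of the underside; z up, -x is its front.
- lever_pivot (a point): The lever's vertical pivot axis, in the middle of the counter's top, at the height of the lever's flat arm (97 mm above the bench).
- lever_knob (a point): Top centre of the upright black grip pin at the end of the lever: 18 mm across, standing 53 mm above the lever's arm, top 154 mm above the bench, 95 mm from the pivot axis. It moves with the lever.
- lever (a joint): Lever angle in rad, counter-clockwise seen from above: 0 at rest, where the lever points to the counter's front left (0.6 rad to the +y side of the counter's -x axis); 1.2 at the stop, pointing front right (0.6 rad to the -y side). A spring returns it; it takes 1.5 to 4 N at the pin.
- cheese_a: Loose tan cheese, 164 mm across, 95 mm high, a bystander. Origin: centre of the underside.
- cheese_b: Loose orange cheese, 164 mm across, 95 mm high, a bystander. Origin: centre of the underside.
- jar: Closed jar, 68 mm across, 100 mm high, a bystander. Origin: centre of the underside.
- bowl: Small steel bowl, 72 mm across, 40 mm high, a bystander. Origin: centre of the underside.
- brush: Hand brush lying on the bench, a bystander.
- crayon_box: Cardboard box 60 x 90 x 30 mm, a bystander. Origin: centre of the underside.
Things that resemble listed ones, but are neither listed nor needed, are in the scene too. What is shaped like the counter but blue is not meant.

How it is judged (in metres and radians):
On the way, in this order (a step that is already met when the one before it is completed fails the run):
1. the punch is driven fully down (at least 15.5 of 18 mm) by the mallet (value of joint punch above 0.0155 m and contact force between mallet and stand above 1 N), for 0.02 s.
2. the punch is up again and the mallet stands upright on its pad, let go (horizontal distance between mallet and pad below 0.05 m and angle between mallet's own z axis and vertical below 0.15 rad and z of mallet in the frame of pad below 0.015 m and contact force between the fingers and mallet below 0.5 N and linear speed of mallet below 0.03 m/s and value of joint punch below 0.003 m), for 0.2 s.
3. the lever is swung to its stop (within 0.08 rad) (value of joint lever above 1.12 rad), for 0.05 s.
4. the lever has sprung back home (within 0.06 rad) (value of joint lever below 0.06 rad), for 0.2 s.
At the end, for the whole second after the job is handed in: The mallet stands upright (within 0.15 rad) and at rest on its pad, head axis within 50 mm of the pad's centre and let go; the punch is up (within 3 mm); the lever is back at rest (within 0.06 rad) (all of step 2 and value of joint lever below 0.06 rad); the robot touches nothing.
It fails at once if the punch is pushed down by the gripper instead of the mallet (value of joint punch above 0.006 m and contact force between any of the fingers, the arm and stand above 1 N).
It fails at once if a bystander is shifted by more than 40 mm (distance of any of cheese_a, cheese_b, jar, bowl, brush, crayon_box from where it was at the start of the episode above 0.04 m).
It also fails if it takes over 64 s, if anything falls off the work surface, if the arm or the gripper's body presses on something with over 40 N, if the wrist force passes 120 N, or if a joint passes its speed limit or range.

ROBOT

A 6-joint arm with a two-finger parallel gripper is mounted at the origin on the work surface. World frame = base frame: x ahead of the robot, y to its left, z up, the work surface at z = 0. Lengths are in mm, angles in rad, forces in N, time in s.
With the tool pointing down it reaches from about 400 to 925 mm from the base axis. Payload 12.5 kg.
Tool frame: the origin (TCP) lies on the centre line of the jaws, within the pads' length; the fingertips stand 11 mm ahead of it and the grasp point (between the pads) lies 8 mm behind it; z points along the fingers, y is the line along which they close (so a half turn about z gives the same grasp; the last joint's range is limited). The gripper opens to 95 mm and grips with 3 to 60 N. Pads are 20 mm wide; open, the fingers measure 119 mm over their backs; the gripper's body (75 mm by 180 mm) begins 59 mm behind the grasp point.
Start: joints at [-1.443, 0.491, 1.559, -0, 1.092, -0.106], TCP at [144.819, -608.007, 225.661] pointing down, gripper open.
Joint ranges: [-3.1, 3.1], [-0.84, 2.19], [0.05, 2.79], [-1.13, 4.28], [0.06, 2.93], [-2.69, 2.69]. Speed limits (rad/s): [2.22, 2.22, 2.79, 3.14, 3.14, 3.14].

INTERFACE

Orientations are given as a 3x3 rotation matrix whose columns are the frame's x, y, z axes.
In Python, from workcell import observe, snapshot, camera_params, order gives the robot as it stands.
- The arm moves only by the tool jog_arm, never from a script. Its argument "rows" is a list of rows, each a list of 5 numbers: the closure in counts, from 0 (fully open) to 255 (shut), then the shift along the tool's x, y, z in mm, then the turn about the tool's z in degrees. A call has 1 to 20 rows; each row shifts and turns the commanded pose from where the row before left it, along the tool's axes as they then stand; what a row does not reach is not made up. A row lasts 1/12 s, in which the tool goes at most 41.7 mm and 7.16 degrees, less where a joint would pass 70% of its speed; a pose out of reach is approached as far as the arm can. A call is refused whole if a number of a shift passes 41.7 or a number of a turn 7.16, either way. A call with a gripper value outside its range is refused whole. The fingers move at their own pace and stop on an object; the grip force is fixed at half the most. Time passes only in rows, so rows that do not move let the fingers close. It gives the time, the measured TCP pose, the force, the opening and the grip force at its end, in the units of the state.
- observe(): the state, without advancing time (a new reading comes with each control period).
- snapshot(name): name is "scene" or "top"; returns (picture, depth): 480x640x3 uint8, blue, green, red; 480x640 float32, mm along the optical axis (not along the pixel's ray), 0 where there is no reading.
- camera_params(name): a dict with "fx", "fy", "cx", "cy" (pixels), "rvec" (rotation vector, rad) and "tvec" (3), from world to camera coordinates, as OpenCV has them. Camera axes: x right, y down, z forward; pixel columns grow to the right and rows downward; lengths in mm; the calibration is good to about 2 mm. A picture is of the moment at which its call begins. camera_params takes no time and is no camera call.
- order.job_done(): hands the job in; it is judged then, once.
The state is a dict: "clock": time; "q": joint angles; "dq": joint speeds; "joint_efforts": joint torques, N m; "ee_pos": TCP position; "ee_rot": TCP orientation; "force": force on the tool from outside, world axes, zero at the start; "wrist_torque": the same for the moment, N m; "grip_width": finger opening in mm; "grasp_force": force on a finger pad.
Only numpy, scipy, OpenCV 4.12 (cv2) and the standard library are available. Lean on these libraries where they do the work, as an engineer would, in place of code of your own. Each camera call takes 0.05 s, during which the arm holds its last target. There are 200 camera calls.

## Working session

There is one attempt and no reset: what is moved stays moved. The work goes in short steps, Python scripts to look and compute and a tool call to move; the robot and the scene stay as the last step left them, time stands still between calls to the robot, and variables do not carry over. Pictures are saved under pics/ and viewed, at most 10 in all, crops included, and the job is handed in when it is done.

Besides the shell and the picture viewer there is one more tool, called after ">>>" by a JSON object that holds its "op" and its "data", one argument or row to a line. jog_arm: Moves the arm, as the interface text tells. Its arguments: {"type":"object","properties":{"rows":{"type":"array","items":{"type":"array","items":{"type":"number"}}}},"required":["rows"]}

```bash
mkdir -p pics; cat > h.py <<'E'
import numpy as np, cv2
from workcell import observe, snapshot, camera_params, order
def cam(n):
    p=camera_params(n);R=cv2.Rodrigues(np.array(p["rvec"],float))[0];return p,R,np.array(p["tvec"],float).ravel()
def cloud(n,d):
    p,R,t=cam(n);v,u=np.mgrid[:480,:640]
    c=np.stack([(u-p["cx"])/p["fx"]*d,(v-p["cy"])/p["fy"]*d,d],-1)
    return (c-t)@R
E
python3 - <<'E'
from h import *
for n in("scene","top"):
    b,d=snapshot(n);cv2.imwrite(f"pics/{n}0.png",b);np.savez(f"{n}0.npz",b=b,d=d)
    p,R,t=cam(n);print(n,p["fx"],-R.T@t,R[2],(d==0).mean())
s=observe();print(s["clock"],s["ee_pos"],s["ee_rot"],s["force"])
E
```

```text
scene 502.38941938054114 [1477.70789986 -234.52556565 1146.71796997] [-0.68455443  0.10109095 -0.72191818] 0.0042154947916666664
top 534.1133971663838 [ 320.25442813  -95.74457723 1529.8875175 ] [ 0.16584585  0.00392925 -0.98614386] 0.00412109375
0.1 [ 144.79243214 -607.8052512   225.12825032] [[ 9.72795416e-01  2.31665848e-01 -1.17383380e-04]
 [ 2.31665853e-01 -9.72794949e-01  9.58684787e-04]
 [ 1.07904565e-04 -9.59797887e-04 -9.99999534e-01]] [-0.17832193 -0.73010843 -0.27685027]
```

View pics/scene0.png

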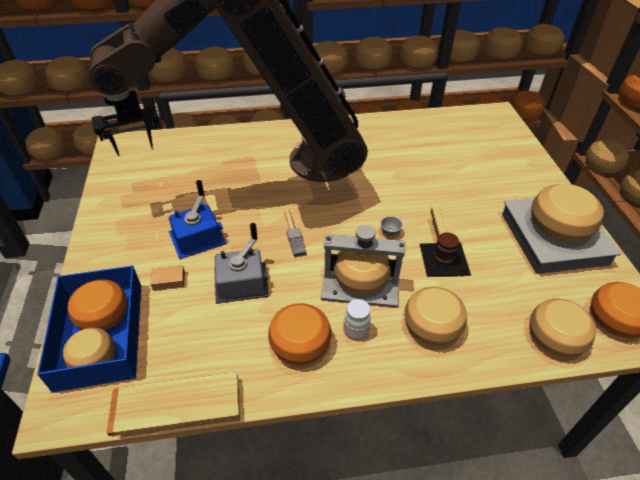

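View pics/top0.png

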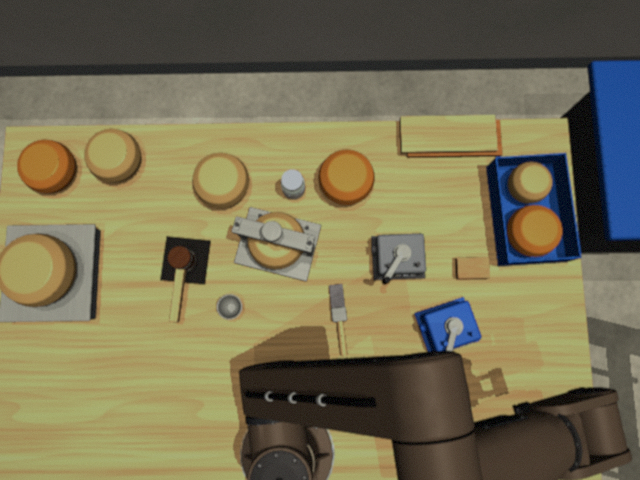

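The scene view shows the mallet on its pad at (447,250), the stand at (363,265), the grey counter at (241,272), the blue look-alike at (196,228) and a kitchen scale at (560,230). In the top view the mallet head is at (180,258) with its handle end at (176,318), the punch head is at (271,231), and the grey counter at (402,257) has its pin at about (387,281).

Possible confusions: the grey counter (402,257) against the blue one (450,325), where I choose grey. There is only one mallet (180,258) and one stand (271,240). I'll check these in a crop and measure.

```bash
python3 - <<'E'
from h import *
T=np.load("top0.npz");S=np.load("scene0.npz")
ct=cloud("top",T["d"]);cs=cloud("scene",S["d"])
ft=lambda u0,u1,v0,v1,z0,z1,c=ct:c[v0:v1,u0:u1][(c[v0:v1,u0:u1,2]>z0)&(c[v0:v1,u0:u1,2]<z1)]
def rect(n,P):
    r=cv2.minAreaRect(P[:,:2].astype(np.float32));print(n,len(P),"mean",P.mean(0).round(1),"rect",np.round(r[0],1),np.round(r[1],1),round(r[2],1))
for nm,c,B in(("top",ct,dict(mal=(160,212,236,330),st=(228,325,205,282),cn=(365,430,230,290))),("scene",cs,dict(mal=(415,475,205,275),st=(318,408,222,305),cn=(210,270,222,302)))):
    print(nm)
    rect("malhead",ft(*B["mal"],80,100,c));rect("handle",ft(*B["mal"],52,72,c));rect("pad",ft(*B["mal"],4,14,c))
    rect("punch",ft(*B["st"],198,225,c));rect("bridge",ft(*B["st"],155,172,c));rect("base",ft(*B["st"],10,22,c))
    rect("ctop",ft(*B["cn"],74,86,c));rect("arm",ft(*B["cn"],92,108,c));rect("knob",ft(*B["cn"],125,165,c))
a=T["b"][200:335,150:440];b=S["b"][195:310,200:480]
cv2.imwrite("pics/crop.png",np.vstack([cv2.resize(a,(700,300)),cv2.resize(b,(700,290))]))
E
```

```text
top
malhead 401 mean [532.4 289.1  88.3] rect [532.8 289.7] [61.3 59.4] 63.0
handle 527 mean [437.7 296.9  61.9] rect [457.4 295.2] [ 39.4 197.2] 77.1
pad 1527 mean [510.3 285.8   8. ] rect [472.9 290.6] [272.  148.7] 1.2
punch 326 mean [578.7  25.3 207.2] rect [579.5  25.2] [50.7 48.7] 1.7
bridge 1104 mean [577.2  23.6 163.4] rect [579.4  25.8] [215.3  45.2] 75.1
base 1318 mean [558.7  20.7  15.7] rect [583.8  37.2] [271.3 210.1] 85.8
ctop 1374 mean [ 538.4 -320.4   79.9] rect [ 536.1 -319.5] [109.6 129.3] 1.3
arm 331 mean [ 514. -308.  101.] rect [ 508.  -298.1] [ 74.6 116.8] 26.9
knob 42 mean [ 456.1 -266.7  151.6] rect [ 457.  -267.3] [14.7 15.6] 44.7
scene
malhead 289 mean [538.7 284.9  87.8] rect [536.9 285.9] [62.1 61.5] 23.7
handle 326 mean [464.  289.3  61.8] rect [464.2 285.2] [ 55.4 209.5] 87.6
pad 1143 mean [522.2 293.4   7.9] rect [449.4 319.4] [189.8 337.5] 70.8
punch 254 mean [585.4  21.2 206.4] rect [582.2  21.6] [51.2 50.5] 8.1
bridge 1011 mean [587.2  21.8 163.4] rect [583.9  21.8] [215.6  52.8] 75.3
base 1254 mean [616.   18.9  15.5] rect [508.7  42.3] [215.3 328. ] 74.5
ctop 1132 mean [ 542.9 -326.    80. ] rect [ 473.9 -327.5] [246.9 131.8] 3.6
arm 299 mean [ 516.6 -311.1  100.6] rect [ 513.1 -304.6] [ 74.6 113.5] 24.5
knob 67 mean [ 464.1 -271.5  143.6] rect [ 461.6 -271.3] [19.4 16.8] 15.0
```

View pics/crop.png

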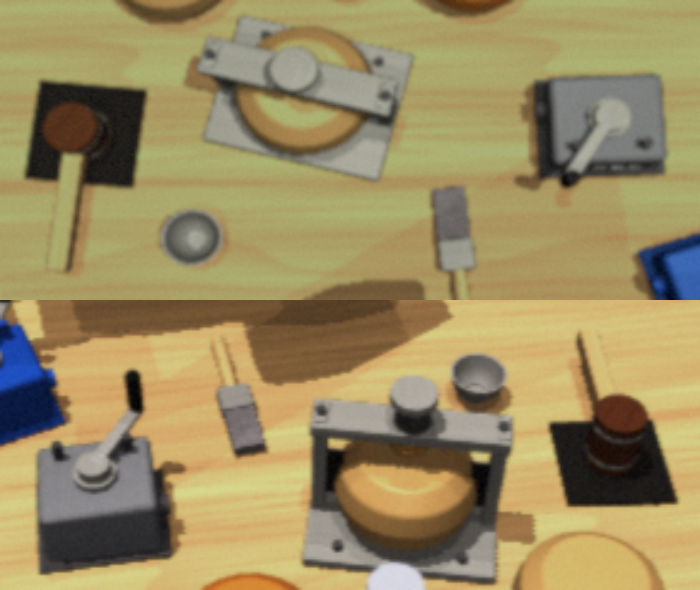

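The crop confirms the choices: the mallet on its black pad, the stand with its flat steel punch head, and the grey counter with its lever pointing front left. Next I refine the handle yaw and pad centre and work out the moves. I will grip the head across the handle, so pressing sits directly over the punch.

```bash
cat >> h.py <<'E'
def go(*pts):
    """pts (x,y,z,yawdeg of tool x): total tool-axis shift (turn first) from the current/previous pose"""
    s=observe();P=np.array(s["ee_pos"]);R=np.array(s["ee_rot"]);yaw=np.degrees(np.arctan2(R[1,0],R[0,0]))
    for p in pts:
        d=np.array(p[:3])-P;a=np.radians(p[3]);c,q=np.cos(a),np.sin(a)
        t=[d[0]*c+d[1]*q,d[0]*q-d[1]*c,-d[2]]
        print("to",p,"turn",round(yaw-p[3],1),"shift(after turn)",np.round(t,1),"rows>=",round(np.linalg.norm(d)/41.7,1));P=np.array(p[:3]);yaw=p[3]
E
python3 - <<'E'
from h import *
for n,B in(("top",(150,220,230,330)),("scene",(410,475,200,285))):
    f=np.load(n+"0.npz");c=cloud(n,f["d"])[B[2]:B[3],B[0]:B[1]];b=f["b"][B[2]:B[3],B[0]:B[1]].astype(int)
    h=(c[...,2]>57)&(c[...,2]<67)&(c[...,0]<490)&(b[...,1]>90)
    P=c[h][:,:2];r=cv2.fitLine(P.astype(np.float32),cv2.DIST_HUBER,0,.01,.01).ravel()
    print(n,"handle",P.mean(0).round(1),"yaw",round(np.degrees(np.arctan(r[1]/r[0])),1),"xmin",P[:,0].min())
    m=((b.max(-1)<45)&(c[...,2]<14)&(c[...,2]>3)).astype(np.uint8);m=cv2.morphologyEx(m,cv2.MORPH_OPEN,np.ones((3,3)))
    P=c[m>0][:,:2].astype(np.float32);r=cv2.minAreaRect(P);print("pad",np.round(r[0],1),np.round(r[1],1),r[2])
go((560,-150,320,-4.5),(535,288,150,-4.5),(535,288,40,-4.5))
E
```

```text
top handle [424.8 300.5] yaw -6.3 xmin 360.44348839299187
pad [537.1 291.6] [125.5 120.7] 83.42425537109375
scene handle [424.4 297.2] yaw -6.2 xmin 359.78302881405193
pad [540.8 288.6] [125.4 129.7] 82.87846374511719
to (560, -150, 320, -4.5) turn 17.9 shift(after turn) [ 378.  -489.   -94.9] rows>= 15.0
to (535, 288, 150, -4.5) turn 0.0 shift(after turn) [ -59.3 -434.7  170. ] rows>= 11.3
to (535, 288, 40, -4.5) turn 0.0 shift(after turn) [  0.  -0. 110.] rows>= 2.6
```

>>> {"op": "jog_arm", "data": {
  "rows": [
    [0,0,0,-19,3.92],
    [0,0,0,-19,3.92],
    [0,0,0,-19,3.92],
    [0,0,0,-19,3.92],
    [0,0,0,-19,3.92]
  ]
}}

```text
clock: 0.52
ee_pos: [144.8, -607.8, 321.2]
ee_rot: [[0.994, -0.111, -0.0], [-0.111, -0.994, 0.001], [-0.0, -0.001, -1.0]]
force: [0.9, 0.4, 0.2]
grip_width: 94.8
grasp_force: 0.0
```

>>> {"op": "jog_arm", "data": {
  "rows": [
    [0,18.15,-25,0,0],
    [0,18.15,-25,0,0],
    [0,18.15,-25,0,0],
    [0,18.15,-25,0,0],
    [0,18.15,-25,0,0],
    [0,18.15,-25,0,0],
    [0,18.15,-25,0,0],
    [0,18.15,-25,0,0],
    [0,18.15,-25,0,0],
    [0,18.15,-25,0,0],
    [0,18.15,-25,0,0],
    [0,18.15,-25,0,0],
    [0,18.15,-25,0,0],
    [0,18.15,-25,0,0],
    [0,18.15,-25,0,0],
    [0,18.15,-25,0,0],
    [0,18.15,-25,0,0],
    [0,18.15,-25,0,0],
    [0,18.15,-25,0,0],
    [0,18.15,-25,0,0]
  ]
}}

```text
clock: 2.18
ee_pos: [560.5, -148.8, 320.4]
ee_rot: [[0.994, -0.108, -0.0], [-0.108, -0.994, 0.0], [-0.0, -0.0, -1.0]]
force: [0.1, 0.1, -1.5]
grip_width: 95.1
grasp_force: 0.0
```

```bash
python3 -c "
from h import *
go((535,288,300,-6.2),(535,288,150,-6.2))"
```

```text
to (535, 288, 300, -6.2) turn 0.0 shift(after turn) [ -72.5 -431.5   20.4] rows>= 10.5
to (535, 288, 150, -6.2) turn 0.0 shift(after turn) [  0.  -0. 150.] rows>= 3.6
```

>>> {"op": "jog_arm", "data": {
  "rows": [
    [0,-4.83,-28.77,1.36,0],
    [0,-4.83,-28.77,1.36,0],
    [0,-4.83,-28.77,1.36,0],
    [0,-4.83,-28.77,1.36,0],
    [0,-4.83,-28.77,1.36,0],
    [0,-4.83,-28.77,1.36,0],
    [0,-4.83,-28.77,1.36,0],
    [0,-4.83,-28.77,1.36,0],
    [0,-4.83,-28.77,1.36,0],
    [0,-4.83,-28.77,1.36,0],
    [0,-4.83,-28.77,1.36,0],
    [0,-4.83,-28.77,1.36,0],
    [0,-4.83,-28.77,1.36,0],
    [0,-4.83,-28.77,1.36,0],
    [0,-4.83,-28.77,1.36,0],
    [0,0,0,37.5,0],
    [0,0,0,37.5,0],
    [0,0,0,37.5,0],
    [0,0,0,37.5,0],
    [0,0,0,0,0]
  ]
}}

```text
clock: 3.85
ee_pos: [531.4, 285.5, 143.6]
ee_rot: [[0.994, -0.108, -0.01], [-0.108, -0.994, -0.004], [-0.01, 0.005, -1.0]]
force: [0.2, 0.3, -0.2]
grip_width: 95.0
grasp_force: 0.0
```

```bash
python3 -c "
from h import *
go((535,288,40,-6.2))
im=[snapshot(n)[0] for n in('top','scene')]
cv2.imwrite('pics/ap.png',np.hstack([cv2.resize(im[0][200:340,110:260],(400,373)),cv2.resize(im[1][160:300,380:530],(400,373))]))"
```

```text
to (535, 288, 40, -6.2) turn -0.0 shift(after turn) [  3.3  -2.8 103.6] rows>= 2.5
```

View pics/ap.png

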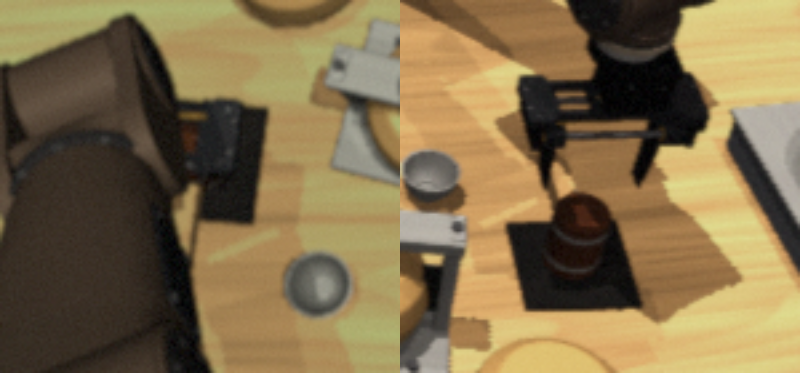

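In the left (top) view the gripper hides the head. In the right (scene) view the fingers at (545,170) and (648,165) straddle the mallet head at (580,220). The arm was still settling when this was taken, so I descend and close.

>>> {"op": "jog_arm", "data": {
  "rows": [
    [0,0,0,0,0],
    [0,0,0,0,0],
    [0,0,0,0,0]
  ]
}}

```text
clock: 4.2
ee_pos: [535.1, 286.9, 152.3]
ee_rot: [[0.994, -0.108, 0.003], [-0.108, -0.994, 0.001], [0.003, -0.001, -1.0]]
force: [-0.2, 0.0, -0.4]
grip_width: 95.3
grasp_force: 0.0
```

>>> {"op": "jog_arm", "data": {
  "rows": [
    [0,0,0,18,0],
    [0,0,0,18,0],
    [0,0,0,18,0],
    [0,0,0,18,0],
    [0,0,0,18,0],
    [0,0,0,18,0],
    [0,0,0,0,0],
    [0,0,0,0,0],
    [0,0,0,0,0]
  ]
}}

```text
clock: 4.95
ee_pos: [535.1, 287.0, 43.7]
ee_rot: [[0.994, -0.108, 0.002], [-0.108, -0.994, 0.001], [0.002, -0.001, -1.0]]
force: [-0.5, 0.1, 1.0]
grip_width: 94.9
grasp_force: 0.0
```

>>> {"op": "jog_arm", "data": {
  "rows": [
    [0,0,0,3,0],
    [120,0,0,0,0],
    [200,0,0,0,0],
    [255,0,0,0,0],
    [255,0,0,0,0],
    [255,0,0,0,0],
    [255,0,0,0,0],
    [255,0,0,0,0],
    [255,0,0,0,0],
    [255,0,0,0,0]
  ]
}}

```text
clock: 5.78
ee_pos: [534.6, 286.9, 39.4]
ee_rot: [[0.994, -0.108, 0.001], [-0.108, -0.994, 0.0], [0.001, -0.0, -1.0]]
force: [1.5, 2.2, 1.6]
grip_width: 61.4
grasp_force: 30.0
```

>>> {"op": "jog_arm", "data": {
  "rows": [
    [255,0,0,-2,0],
    [255,0,0,-5,0],
    [255,0,0,-10,0],
    [255,0,0,-10,0],
    [255,0,0,0,0],
    [255,0,0,0,0]
  ]
}}

```text
clock: 6.28
ee_pos: [534.7, 286.7, 67.2]
ee_rot: [[0.994, -0.108, 0.002], [-0.108, -0.994, 0.0], [0.001, -0.001, -1.0]]
force: [-0.6, -0.5, -4.6]
grip_width: 61.6
grasp_force: 30.0
```

```bash
python3 -c "
from h import *
go((538,289.5,290,-6.2),(582,23.3,290,-6.2),(582,23.3,250,-6.2))
im=snapshot('scene')[0]
cv2.imwrite('pics/lift.png',cv2.resize(im[160:300,380:530],(600,560)))"
```

```text
to (538, 289.5, 290, -6.2) turn -0.0 shift(after turn) [   3.    -3.1 -222.8] rows>= 5.3
to (582, 23.3, 290, -6.2) turn 0.0 shift(after turn) [ 72.5 259.9  -0. ] rows>= 6.5
to (582, 23.3, 250, -6.2) turn 0.0 shift(after turn) [ 0. -0. 40.] rows>= 1.0
```

View pics/lift.png

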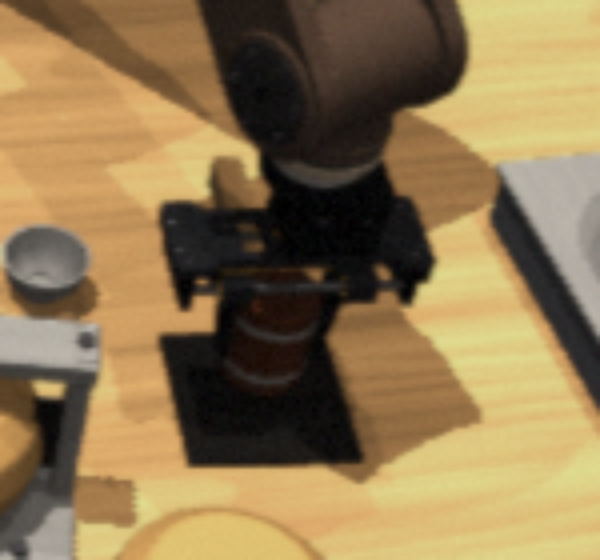

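The mallet is held upright and clear of the pad, with the head at (270,340) and its bands level. Now I raise it and move over the punch.

>>> {"op": "jog_arm", "data": {
  "rows": [
    [255,0,0,-15,0],
    [255,0,0,-28,0],
    [255,0,0,-30,0],
    [255,0,0,-30,0],
    [255,0,0,-30,0],
    [255,0,0,-30,0],
    [255,0,0,-30,0],
    [255,0,0,-20,0],
    [255,0,0,-10,0],
    [255,0,0,0,0],
    [255,0,0,0,0]
  ]
}}

```text
clock: 7.25
ee_pos: [534.0, 286.5, 288.0]
ee_rot: [[0.994, -0.108, -0.001], [-0.108, -0.994, -0.001], [-0.001, 0.001, -1.0]]
force: [-0.4, 0.1, -5.1]
grip_width: 61.9
grasp_force: 30.0
```

>>> {"op": "jog_arm", "data": {
  "rows": [
    [255,2.5,10,0,0],
    [255,5,18,0,0],
    [255,6.4,22,0,0],
    [255,6.4,22,0,0],
    [255,6.4,22,0,0],
    [255,6.4,22,0,0],
    [255,6.4,22,0,0],
    [255,6.4,22,0,0],
    [255,6.4,22,0,0],
    [255,6.4,22,0,0],
    [255,6.4,22,0,0],
    [255,6,18,0,0],
    [255,4,10,0,0],
    [255,0,3,0,0],
    [255,0,0,0,0],
    [255,0,0,0,0],
    [255,0,0,0,0]
  ]
}}

```text
clock: 8.67
ee_pos: [580.9, 24.0, 289.0]
ee_rot: [[0.994, -0.107, -0.0], [-0.107, -0.994, 0.0], [-0.0, -0.0, -1.0]]
force: [-0.1, 0.2, -3.7]
grip_width: 61.9
grasp_force: 30.0
```

```bash
python3 -c "
from h import *
go((582,23.3,245,-6.2))
im=snapshot('scene')[0]
cv2.imwrite('pics/over.png',cv2.resize(im[150:310,280:460],(675,600)))"
```

```text
to (582, 23.3, 245, -6.2) turn 0.0 shift(after turn) [ 1.1  0.5 44. ] rows>= 1.1
```

View pics/over.png

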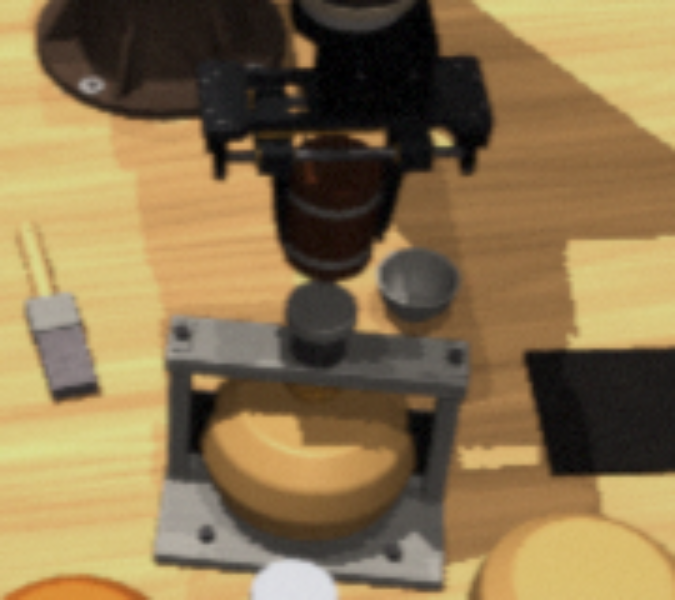

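The mallet head at (330,215) hangs straight above the punch head at (320,320). I press down in stages.

>>> {"op": "jog_arm", "data": {
  "rows": [
    [255,0,0,15,0],
    [255,0,0,15,0],
    [255,0,0,12,0],
    [255,0,0,4,0],
    [255,0,0,4,0],
    [255,0,0,4,0],
    [255,0,0,4,0],
    [255,0,0,4,0],
    [255,0,0,0,0],
    [255,0,0,0,0]
  ]
}}

```text
clock: 9.55
ee_pos: [581.4, 23.3, 227.5]
ee_rot: [[0.994, -0.108, 0.001], [-0.108, -0.994, 0.0], [0.001, -0.0, -1.0]]
force: [-1.8, 2.2, -1.5]
grip_width: 61.9
grasp_force: 30.0
```

>>> {"op": "jog_arm", "data": {
  "rows": [
    [255,0,0,3,0],
    [255,0,0,3,0],
    [255,0,0,0,0],
    [255,0,0,0,0]
  ]
}}

```text
clock: 9.88
ee_pos: [581.5, 23.2, 221.2]
ee_rot: [[0.994, -0.108, 0.001], [-0.108, -0.994, 0.0], [0.001, -0.0, -1.0]]
force: [0.8, 4.0, 1.2]
grip_width: 61.4
grasp_force: 30.0
```

>>> {"op": "jog_arm", "data": {
  "rows": [
    [255,0,0,1.5,0],
    [255,0,0,1.5,0],
    [255,0,0,0,0],
    [255,0,0,0,0]
  ]
}}

```text
clock: 10.22
ee_pos: [581.6, 23.2, 220.2]
ee_rot: [[0.994, -0.108, 0.003], [-0.108, -0.994, -0.0], [0.003, -0.0, -1.0]]
force: [-3.4, 3.9, 17.9]
grip_width: 61.7
grasp_force: 30.0
```

>>> {"op": "jog_arm", "data": {
  "rows": [
    [255,0,0,1,0],
    [255,0,0,1,0],
    [255,0,0,0,0],
    [255,0,0,0,0]
  ]
}}

```text
clock: 10.55
ee_pos: [581.9, 23.1, 220.0]
ee_rot: [[0.994, -0.108, 0.005], [-0.108, -0.994, -0.0], [0.005, -0.0, -1.0]]
force: [-8.5, 4.5, 32.9]
grip_width: 62.0
grasp_force: 30.0
```

That is a hard stop at full travel. I lift and return to the pad.

>>> {"op": "jog_arm", "data": {
  "rows": [
    [255,0,0,-6,0],
    [255,0,0,-10,0],
    [255,0,0,-15,0],
    [255,0,0,-15,0],
    [255,0,0,-15,0],
    [255,0,0,-10,0],
    [255,0,0,-4,0],
    [255,0,0,0,0],
    [255,0,0,0,0],
    [255,0,0,0,0]
  ]
}}

```text
clock: 11.38
ee_pos: [580.9, 23.0, 290.2]
ee_rot: [[0.994, -0.108, -0.002], [-0.108, -0.994, -0.0], [-0.002, 0.0, -1.0]]
force: [0.4, -0.7, -4.2]
grip_width: 61.7
grasp_force: 30.0
```

```bash
python3 -c "
from h import *
print(observe()['ee_pos']);go((537,288,290,-6.2),(537,288,45,-6.2))"
```

```text
[580.86858936  23.02713324 290.16846398]
to (537, 288, 290, -6.2) turn -0.0 shift(after turn) [-7.220e+01 -2.587e+02  2.000e-01] rows>= 6.4
to (537, 288, 45, -6.2) turn 0.0 shift(after turn) [  0.  -0. 245.] rows>= 5.9
```

>>> {"op": "jog_arm", "data": {
  "rows": [
    [255,-2.5,-10,0,0],
    [255,-5,-18,0,0],
    [255,-6.4,-22,0,0],
    [255,-6.4,-22,0,0],
    [255,-6.4,-22,0,0],
    [255,-6.4,-22,0,0],
    [255,-6.4,-22,0,0],
    [255,-6.4,-22,0,0],
    [255,-6.4,-22,0,0],
    [255,-6.4,-22,0,0],
    [255,-6.4,-22,0,0],
    [255,-5,-18,0,0],
    [255,-2.1,-10,0,0],
    [255,0,-4.7,0,0],
    [255,0,0,0,0],
    [255,0,0,0,0],
    [255,0,0,0,0]
  ]
}}

```text
clock: 12.8
ee_pos: [537.6, 287.2, 291.1]
ee_rot: [[0.994, -0.109, -0.0], [-0.109, -0.994, -0.0], [-0.0, 0.0, -1.0]]
force: [0.1, 0.6, -3.9]
grip_width: 61.6
grasp_force: 30.0
```

>>> {"op": "jog_arm", "data": {
  "rows": [
    [255,0,0,15,0],
    [255,0,0,25,0],
    [255,0,0,28,0],
    [255,0,0,28,0],
    [255,0,0,28,0],
    [255,0,0,28,0],
    [255,0,0,28,0],
    [255,0,0,24,0],
    [255,0,0,18,0],
    [255,0,0,12,0],
    [255,0,0,6,0],
    [255,0,0,3,0],
    [255,0,0,0,0],
    [255,0,0,0,0],
    [255,0,0,0,0]
  ]
}}

```text
clock: 14.05
ee_pos: [537.9, 288.2, 49.3]
ee_rot: [[0.994, -0.108, 0.002], [-0.108, -0.994, 0.001], [0.002, -0.001, -1.0]]
force: [-0.3, 0.1, -5.0]
grip_width: 61.5
grasp_force: 30.0
```

>>> {"op": "jog_arm", "data": {
  "rows": [
    [255,0,0,3,0],
    [255,0,0,3,0],
    [255,0,0,2,0],
    [255,0,0,1,0],
    [255,0,0,0,0],
    [255,0,0,0,0]
  ]
}}

```text
clock: 14.55
ee_pos: [537.3, 288.0, 39.3]
ee_rot: [[0.994, -0.108, -0.0], [-0.108, -0.994, -0.0], [-0.0, 0.0, -1.0]]
force: [-1.7, -1.1, -1.5]
grip_width: 61.6
grasp_force: 30.0
```

In contact with the pad (part of the weight has been taken up). Open and rise.

>>> {"op": "jog_arm", "data": {
  "rows": [
    [255,0,0,0.5,0],
    [180,0,0,0,0],
    [0,0,0,0,0],
    [0,0,0,0,0],
    [0,0,0,0,0],
    [0,0,0,0,0],
    [0,0,0,0,0],
    [0,0,0,0,0],
    [0,0,0,0,0]
  ]
}}

```text
clock: 15.3
ee_pos: [537.4, 288.1, 38.6]
ee_rot: [[0.994, -0.108, 0.0], [-0.108, -0.994, -0.0], [0.0, 0.0, -1.0]]
force: [0.5, -0.6, 0.1]
grip_width: 95.0
grasp_force: 0.0
```

>>> {"op": "jog_arm", "data": {
  "rows": [
    [0,0,0,-10,0],
    [0,0,0,-20,0],
    [0,0,0,-28,0],
    [0,0,0,-30,0],
    [0,0,0,-30,0],
    [0,0,0,-30,0],
    [0,0,0,-30,0],
    [0,0,0,-30,0],
    [0,0,0,-30,0],
    [0,0,0,-20,0],
    [0,0,0,-10,0],
    [0,0,0,0,0],
    [0,0,0,0,0]
  ]
}}

```text
clock: 16.38
ee_pos: [537.1, 287.9, 306.2]
ee_rot: [[0.994, -0.108, -0.0], [-0.108, -0.994, -0.0], [-0.0, 0.0, -1.0]]
force: [-0.3, 0.1, 0.2]
grip_width: 95.2
grasp_force: 0.0
```

```bash
python3 - <<'E'
from h import *
b,d=snapshot("scene");c=cloud("scene",d)
m=c[205:275,415:475].reshape(-1,3);P=m[(m[:,2]>80)&(m[:,2]<100)];print("head",P.mean(0),np.ptp(P,0),len(P))
# lever geometry
piv=np.array([540,-321.5]);
for k in([456.5,-267],[461.6,-271.3]):
    v=np.array(k)-piv;print(np.hypot(*v),np.degrees(np.arctan2(v[1],-v[0])))
cv2.imwrite("pics/set.png",b[190:310,190:480])
go((537,-100,307,-6.2))
E
```

```text
head [540.67767575 284.08403418  87.73254309] [66.36369934 62.64729281 15.50158629] 292
99.71208552627911 33.13226810243392
93.09457556700066 32.631684250683115
to (537, -100, 307, -6.2) turn -0.0 shift(after turn) [ 42.  385.6  -1.6] rows>= 9.3
```

View pics/set.png

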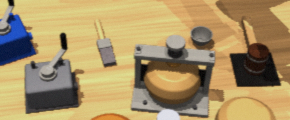

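The mallet stands upright on its pad at (255,58), the punch is up at (175,42), and the bystanders have not moved. Next comes the lever: close the fingers and come in on the pin's +y side.

>>> {"op": "jog_arm", "data": {
  "rows": [
    [255,0,0,0,-6.2],
    [255,-4.2,15,0,0],
    [255,-4.4,28,0,0],
    [255,-4.4,28,0,0],
    [255,-4.4,28,0,0],
    [255,-4.4,28,0,0],
    [255,-4.4,28,0,0],
    [255,-4.4,28,0,0],
    [255,-4.4,28,0,0],
    [255,-4.4,28,0,0],
    [255,-4.4,28,0,0],
    [255,-4.4,28,0,0],
    [255,-4.4,28,0,0],
    [255,-4.4,28,0,0],
    [255,-4.4,28,0,0],
    [255,-4.4,28,0,0],
    [255,-4.4,28,0,0],
    [255,-4.4,28,0,0],
    [255,-4.4,28,0,0],
    [255,-0.2,22,0,0]
  ]
}}

```text
clock: 18.1
ee_pos: [457.0, -226.5, 305.1]
ee_rot: [[1.0, -0.001, -0.003], [-0.001, -1.0, 0.001], [-0.003, -0.001, -1.0]]
force: [-0.2, 0.1, 0.1]
grip_width: 0.3
grasp_force: 0.0
```

>>> {"op": "jog_arm", "data": {
  "rows": [
    [255,0,0,0,0],
    [255,0,0,20,0],
    [255,0,0,28,0],
    [255,0,0,28,0],
    [255,0,0,28,0],
    [255,0,0,28,0],
    [255,0,0,25,0],
    [255,0,0,15,0],
    [255,0,0,5,0],
    [255,0,0,0,0],
    [255,0,0,0,0],
    [255,0,0,0,0]
  ]
}}

```text
clock: 19.1
ee_pos: [458.5, -224.9, 130.5]
ee_rot: [[1.0, 0.0, 0.001], [0.0, -1.0, -0.001], [0.001, 0.001, -1.0]]
force: [0.2, 0.4, -0.1]
grip_width: 0.6
grasp_force: 0.0
```

```bash
python3 - <<'E'
from h import *
go((458,-225,129,0),(458,-247,129,0))
b,d=snapshot("scene");cv2.imwrite("pics/lev.png",cv2.resize(b[170:310,190:330],(560,560)))
E
```

```text
to (458, -225, 129, 0) turn 0.0 shift(after turn) [-0.5  0.1  1.5] rows>= 0.0
to (458, -247, 129, 0) turn 0 shift(after turn) [ 0. 22.  0.] rows>= 0.5
```

View pics/lev.png

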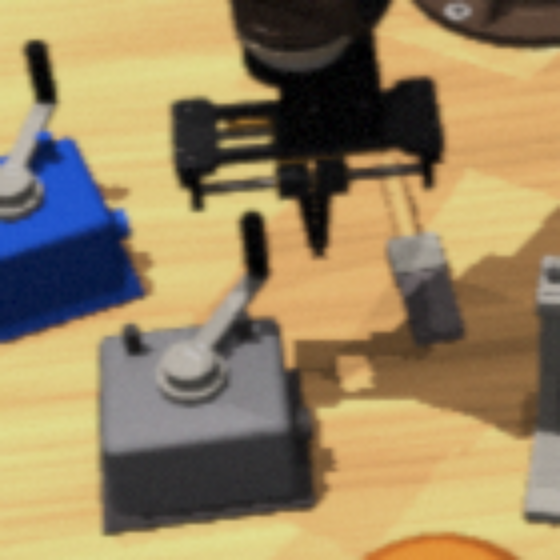

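The closed fingertips at (320,245) are on the +y side of the pin at (255,245). I push along the arc.

>>> {"op": "jog_arm", "data": {
  "rows": [
    [255,0,11,0,0],
    [255,0,11,0,0],
    [255,-5,10.5,0,0],
    [255,-4.5,10.5,0,0],
    [255,-2.5,8,0,0],
    [255,-1.8,8,0,0],
    [255,-1,8,0,0],
    [255,-0.4,8,0,0],
    [255,0.4,8,0,0],
    [255,1,8,0,0],
    [255,1.8,8,0,0],
    [255,2.5,8,0,0],
    [255,0,0,0,0],
    [255,0,0,0,0]
  ]
}}

```text
clock: 20.32
ee_pos: [449.0, -332.3, 129.7]
ee_rot: [[1.0, -0.0, 0.001], [-0.0, -1.0, -0.0], [0.001, 0.0, -1.0]]
force: [-0.3, 3.4, 1.8]
grip_width: 0.5
grasp_force: 1.6
```

```bash
python3 - <<'E'
from h import *
go((455.7,-348,129,0),(461,-356,129,0))
b,d=snapshot("scene");cv2.imwrite("pics/lev2.png",cv2.resize(b[170:310,170:310],(560,560)))
E
```

```text
to (455.7, -348, 129, 0) turn -0.0 shift(after turn) [ 6.7 15.7  0.7] rows>= 0.4
to (461, -356, 129, 0) turn 0 shift(after turn) [ 5.3  8.  -0. ] rows>= 0.2
```

View pics/lev2.png

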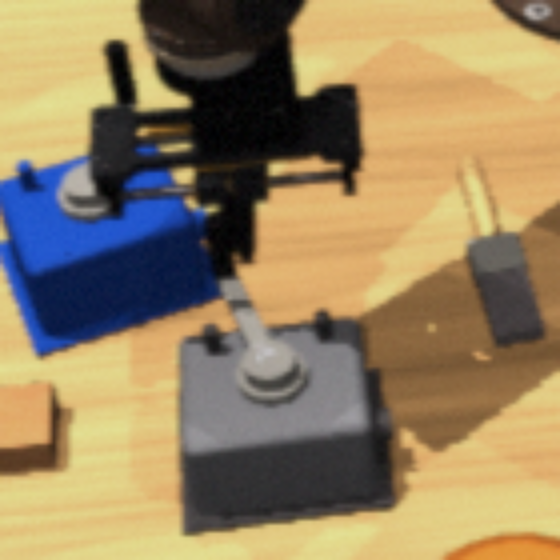

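The pin at (220,240) is held by the fingers and the lever is well past the middle. I continue to the stop.

>>> {"op": "jog_arm", "data": {
  "rows": [
    [255,3.2,8,0,0],
    [255,3.5,8,0,0],
    [255,2,4,0,0],
    [255,0,0,0,0],
    [255,0,0,0,0]
  ]
}}

```text
clock: 20.78
ee_pos: [457.4, -352.0, 129.7]
ee_rot: [[1.0, -0.0, 0.0], [-0.0, -1.0, -0.0], [0.0, 0.0, -1.0]]
force: [-0.5, 3.1, 2.3]
grip_width: 0.6
grasp_force: 1.7
```

>>> {"op": "jog_arm", "data": {
  "rows": [
    [255,1.5,2,0,0],
    [255,1.5,2,0,0],
    [255,0,0,0,0],
    [255,0,0,0,0]
  ]
}}

```text
clock: 21.12
ee_pos: [460.5, -355.9, 129.7]
ee_rot: [[1.0, -0.0, 0.0], [-0.0, -1.0, -0.0], [0.0, 0.0, -1.0]]
force: [-1.3, 3.2, -0.0]
grip_width: 0.4
grasp_force: 1.7
```

Not at the stop yet, so I keep going until the force jumps.

>>> {"op": "jog_arm", "data": {
  "rows": [
    [255,1.2,2,0,0],
    [255,1.2,2,0,0],
    [255,0,0,0,0],
    [255,0,0,0,0]
  ]
}}

```text
clock: 21.45
ee_pos: [462.3, -359.2, 129.6]
ee_rot: [[1.0, -0.0, -0.002], [-0.0, -1.0, 0.002], [-0.002, -0.002, -1.0]]
force: [-5.3, 7.3, 3.0]
grip_width: 0.4
grasp_force: 4.1
```

>>> {"op": "jog_arm", "data": {
  "rows": [
    [255,1,1.5,0,0],
    [255,1,1.5,0,0],
    [255,0,0,0,0],
    [255,0,0,0,0]
  ]
}}

```text
clock: 21.78
ee_pos: [462.8, -360.2, 129.4]
ee_rot: [[1.0, -0.0, -0.005], [-0.0, -1.0, 0.006], [-0.005, -0.006, -1.0]]
force: [-12.3, 18.0, 10.6]
grip_width: 0.5
grasp_force: 9.6
```

The force jumped, so the lever is at the stop. I reverse along the arc, letting it follow home.

>>> {"op": "jog_arm", "data": {
  "rows": [
    [255,-4.5,-7,0,0],
    [255,-5,-8,0,0],
    [255,-3.5,-8,0,0],
    [255,-3.2,-8,0,0],
    [255,-2.5,-8,0,0],
    [255,-1.8,-8,0,0],
    [255,-1,-8,0,0],
    [255,-0.4,-8,0,0],
    [255,0.4,-8,0,0],
    [255,1,-8,0,0],
    [255,1.8,-8,0,0],
    [255,2.5,-8,0,0],
    [255,4.5,-10.5,0,0],
    [255,5,-10.5,0,0],
    [255,0,-11,0,0],
    [255,0,-15,0,0],
    [255,0,-15,0,0],
    [255,0,-5,0,0],
    [255,0,0,0,0],
    [255,0,0,0,0]
  ]
}}

```text
clock: 23.45
ee_pos: [458.3, -200.8, 129.9]
ee_rot: [[1.0, 0.001, 0.0], [0.001, -1.0, -0.0], [0.0, 0.0, -1.0]]
force: [-0.2, -0.0, -0.1]
grip_width: 0.1
grasp_force: 0.0
```

>>> {"op": "jog_arm", "data": {
  "rows": [
    [255,0,0,-15,0],
    [255,0,0,-25,0],
    [255,0,0,-30,0],
    [255,0,0,-30,0],
    [255,0,0,-30,0],
    [255,0,0,-20,0],
    [255,0,0,0,0],
    [255,0,0,0,0],
    [255,0,0,0,0],
    [255,0,0,0,0]
  ]
}}

```text
clock: 24.28
ee_pos: [457.7, -201.0, 278.6]
ee_rot: [[1.0, -0.001, -0.002], [-0.001, -1.0, 0.001], [-0.002, -0.001, -1.0]]
force: [-0.1, 0.4, 1.1]
grip_width: 0.6
grasp_force: 0.0
```

```bash
python3 - <<'E'
from h import *
b,d=snapshot("scene");c=cloud("scene",d)
cv2.imwrite("pics/fin.png",cv2.resize(b[190:310,190:480],(725,300)))
m=c[222:302,210:270].reshape(-1,3);P=m[(m[:,2]>125)&(m[:,2]<165)];print("knob",P.mean(0),len(P))
m=c[205:275,415:475].reshape(-1,3);P=m[(m[:,2]>80)&(m[:,2]<100)];print("head",P.mean(0))
E
```

```text
knob [ 463.82541109 -271.57249276  144.33604784] 64
head [540.50205694 284.4292953   87.82735435]
```

View pics/fin.png

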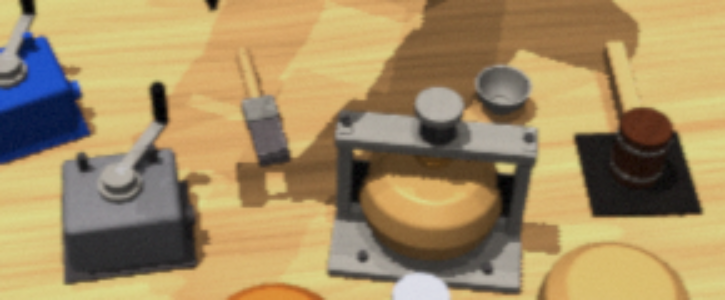

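The lever pin is back home at (158,103), the mallet is upright on its pad at (642,145), the punch is up at (438,110) and the arm is clear. I hand the job in.

```bash
python3 -c "
from h import *
print(order.job_done())"
```

```text
the job is handed in; nothing more can be done
None
```

I handed the job in at about 24 s of the 64 s allowed: the mallet drove the punch to its stop and is back upright on its pad, and the lever went to its stop and sprang home; the hand-in gave no verdict.

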